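# Turn a sample row round into the sampler rack

### The job

The four containers standing in a row in the grey metal rack have to go into the empty white rack for the return run, in reverse order: the one now at the left end goes on the right-hand end pad, the next one beside it, and so on to the one now at the right end, which goes on the left-hand end pad (left and right as the robot sees them). Stand each upright in the middle of its black pad, and do not tip any of them over.

Things in the scene. Friction and masses are not known exactly. Their poses are not given: they have to be found in the camera images.
- amber_bottle: stout brown capped bottle, the widest of the four: 58 mm diameter, 115 mm high, straight sides from about 5 to 70 mm up, about 0.3 kg, loose, standing upright. Origin at the centre of its base, z up.
- tube: tall slim translucent tube with a screw cap, 116 mm high; body 28 mm diameter, cap 33 mm diameter from 98 mm up (overhanging the body by 2.5 mm; grip it by the cap); about 0.05 kg, loose, standing upright on its flat foot. Origin at the centre of its base, z up.
- small_bottle: short white capped bottle, 42 mm diameter, 78 mm high, straight sides from about 5 to 50 mm up, about 0.07 kg, loose, standing upright. Origin at the centre of its base, z up.
- vial: tiny brown capped vial, the shortest of the four: 22 mm diameter, 48 mm high, straight sides up to about 30 mm, about 0.02 kg, loose, standing upright. Origin at the centre of its base, z up.
- full_rack: Grey metal rack holding the row at the start: fixed tray 92 mm deep (x) and 344 mm long (y), lying left to right, turned at most 0.15 rad; origin at the centre of its underside on the bench, x away from the robot, y to its left. Floor 8 mm high, lips 12 mm, end bars 26 mm. Places on its centre line at y = 120, 40, -40, -120 mm (things up to 6 mm off). Nearer or farther than the white one.
- empty_rack: White plastic rack, empty at the start: fixed tray 92 mm deep (x) and 344 mm long (y), lying left to right, turned at most 0.15 rad; origin at the centre of its underside on the bench, x away from the robot, y to its left. Floor 8 mm high, lips 12 mm, end bars 26 mm. Four black round pads, 64 mm diameter, tops 10 mm above the bench, centred on its centre line at y = 120, 40, -40, -120 mm.
- insert_amber_bottle: pale aluminium square plate 70 x 70 x 2 mm lying fixed in the full rack, on which the stout brown bottle stands at the start; origin at the centre of its underside, 8 mm above the bench. It stays where it is and so goes on showing where in the row that thing stood.
- insert_tube: pale aluminium square plate 70 x 70 x 2 mm lying fixed in the full rack, on which the tall slim tube stands at the start; origin at the centre of its underside, 8 mm above the bench. It stays where it is and so goes on showing where in the row that thing stood.
- insert_small_bottle: pale aluminium square plate 70 x 70 x 2 mm lying fixed in the full rack, on which the small white bottle stands at the start; origin at the centre of its underside, 8 mm above the bench. It stays where it is and so goes on showing where in the row that thing stood.
- insert_vial: pale aluminium square plate 70 x 70 x 2 mm lying fixed in the full rack, on which the tiny vial stands at the start; origin at the centre of its underside, 8 mm above the bench. It stays where it is and so goes on showing where in the row that thing stood.
Things that resemble listed ones, but are neither listed nor needed, are in the scene too. What is shaped like the vial but blue is not meant.

How it is judged:
At the end, for the whole second after the job is handed in: Each container stands upright (within 0.1 rad) at rest on a pad of the white rack, its centre within 15 mm of the pad's centre along and across the rack, in the reverse of the left-to-right order in which the row stood in the grey rack (((y of insert_amber_bottle in the frame of full_rack between 0.09 and 0.15 m and y of amber_bottle in the frame of empty_rack between -0.135 and -0.105 m) or (y of insert_amber_bottle in the frame of full_rack between 0.01 and 0.07 m and y of amber_bottle in the frame of empty_rack between -0.055 and -0.025 m) or (y of insert_amber_bottle in the frame of full_rack between -0.07 and -0.01 m and y of amber_bottle in the frame of empty_rack between 0.025 and 0.055 m) or (y of insert_amber_bottle in the frame of full_rack between -0.15 and -0.09 m and y of amber_bottle in the frame of empty_rack between 0.105 and 0.135 m)) and x of amber_bottle in the frame of empty_rack between -0.015 and 0.015 m and angle between each of amber_bottle, tube, small_bottle, vial's own z axis and vertical below 0.1 rad and z of amber_bottle in the frame of empty_rack between 0.006 and 0.015 m and linear speed of each of amber_bottle, tube, small_bottle, vial below 0.02 m/s and angular speed of each of amber_bottle, tube, small_bottle, vial below 0.2 rad/s and ((y of insert_tube in the frame of full_rack between 0.09 and 0.15 m and y of tube in the frame of empty_rack between -0.135 and -0.105 m) or (y of insert_tube in the frame of full_rack between 0.01 and 0.07 m and y of tube in the frame of empty_rack between -0.055 and -0.025 m) or (y of insert_tube in the frame of full_rack between -0.07 and -0.01 m and y of tube in the frame of empty_rack between 0.025 and 0.055 m) or (y of insert_tube in the frame of full_rack between -0.15 and -0.09 m and y of tube in the frame of empty_rack between 0.105 and 0.135 m)) and x of tube in the frame of empty_rack between -0.015 and 0.015 m and z of tube in the frame of empty_rack between 0.006 and 0.015 m and ((y of insert_small_bottle in the frame of full_rack between 0.09 and 0.15 m and y of small_bottle in the frame of empty_rack between -0.135 and -0.105 m) or (y of insert_small_bottle in the frame of full_rack between 0.01 and 0.07 m and y of small_bottle in the frame of empty_rack between -0.055 and -0.025 m) or (y of insert_small_bottle in the frame of full_rack between -0.07 and -0.01 m and y of small_bottle in the frame of empty_rack between 0.025 and 0.055 m) or (y of insert_small_bottle in the frame of full_rack between -0.15 and -0.09 m and y of small_bottle in the frame of empty_rack between 0.105 and 0.135 m)) and x of small_bottle in the frame of empty_rack between -0.015 and 0.015 m and z of small_bottle in the frame of empty_rack between 0.006 and 0.015 m and ((y of insert_vial in the frame of full_rack between 0.09 and 0.15 m and y of vial in the frame of empty_rack between -0.135 and -0.105 m) or (y of insert_vial in the frame of full_rack between 0.01 and 0.07 m and y of vial in the frame of empty_rack between -0.055 and -0.025 m) or (y of insert_vial in the frame of full_rack between -0.07 and -0.01 m and y of vial in the frame of empty_rack between 0.025 and 0.055 m) or (y of insert_vial in the frame of full_rack between -0.15 and -0.09 m and y of vial in the frame of empty_rack between 0.105 and 0.135 m)) and x of vial in the frame of empty_rack between -0.015 and 0.015 m and z of vial in the frame of empty_rack between 0.006 and 0.015 m); the robot touches nothing.
It fails at once if the stout brown bottle is tipped over (angle between amber_bottle's own z axis and vertical above 0.8 rad).
It fails at once if the tall slim tube is tipped over (angle between tube's own z axis and vertical above 0.8 rad).
It fails at once if the small white bottle is tipped over (angle between small_bottle's own z axis and vertical above 0.8 rad).
It fails at once if the tiny vial is tipped over (angle between vial's own z axis and vertical above 0.8 rad).
It also fails if it takes over 106 s, if anything falls off the work surface, if the arm or the gripper's body presses on something with over 40 N, if the wrist force passes 120 N, or if a joint passes its speed limit or range.

### The arm

A 7-joint arm with a two-finger parallel gripper is mounted at the origin on a cart in front of the work surface, level with it; the furniture and walls round the work are solid. World frame = base frame: x ahead of the robot, y to its left, z up, the work surface at z = 0. Lengths are in m, angles in rad, forces in N, time in s.
With the tool pointing down it reaches from about 0.425 to 0.925 m from the base axis. Payload 6.8 kg.
Tool frame: the origin (TCP) lies between the finger pads; the fingertips stand finger_overhang ahead of it and the grasp point (between the pads) lies 6 mm ahead of it (finger_overhang is the distance from the TCP to the fingertips, in m); z points along the fingers, y is the line along which they close (so a half turn about z gives the same grasp; the last joint's range is limited). The gripper opens to 85 mm and grips with 20 to 120 N. Pads are 22 mm wide; open, the fingers measure 114 mm over their backs; the gripper's body (76 mm by 85 mm) begins 54 mm behind the grasp point. The pads swing forward as they close: fully open they stand 13 mm farther back than shut.
Start: joints at [-1.318, 0.477, 0.022, 1.555, -0.011, 1.109, -0.083], TCP at [0.238, 0.632, 0.233] pointing down, gripper open.
Joint ranges: [-2.96, 2.96], [-0.34, 2.1], [-1.41, 1.46], [0.24, 2.44], [-1.37, 4.51], [0.17, 1.92], [-2.96, 2.96]. Speed limits (rad/s): [2.39, 2.39, 3.14, 3.14, 3.14, 3.14, 3.14].

### API

Orientations are given as a unit quaternion [w, x, y, z].
In Python, from station import * gives the robot as it stands.
- The arm moves only by the tool drive_tool, never from a script. Its argument "increments" is a list of rows, each an object of numbers: "claw": the finger opening in m, from 0 to 0.0854; "dx", "dy", "dz": the shift along the tool's x, y, z in m; "wx", "wy", "wz": the turn, a rotation vector about the tool's x, y, z in degrees. A call has 1 to 20 rows; each row shifts and turns the commanded pose from where the row before left it, along the tool's axes as they then stand; what a row does not reach is not made up. A row lasts 1/8 s, in which the tool goes at most 62.5 mm and 10.7 degrees, less where a joint would pass 70% of its speed; a pose out of reach is approached as far as the arm can. A call with a gripper value outside its range is refused whole. The fingers move at their own pace and stop on an object; "newtons" is the grip in N (left out, the last holds). Time passes only in rows, so rows that do not move let the fingers close. It gives the time, the measured TCP pose, the force, the opening and the grip force at its end, in the units of the state.
- get_obs(): the state, without advancing time (a new reading comes with each control period).
- read_camera(name): name is "scene" or "top" or "wrist"; returns (picture, depth): 480x640x3 uint8, red, green, blue; 480x640 float32, m along the optical axis (not along the pixel's ray), 0 where there is no reading.
- calibration(name): a dict with "intrinsics" (3x3 intrinsics, pixels), "R" (3x3) and "t" (3): a world point X has camera coordinates R X + t; the wrist camera has in their place "mount" (4x4, takes a point from camera to tool coordinates, whose origin is the TCP and whose axes are the flange's). Camera axes: x right, y down, z forward; pixel columns grow to the right and rows downward; lengths in m; the calibration is good to about 2 mm. A picture is of the moment at which its call begins: read the wrist's pose just before it. calibration takes no time and is no camera call.
- hand_in(): hands the job in; it is judged then, once.
The state is a dict: "t": time; "q": joint angles; "joint_vel": joint speeds; "joint_torque": joint torques, N m; "eef_pos": TCP position; "tool_rot": TCP orientation; "contact_force": force on the tool from outside, world axes, zero at the start; "torque": the same for the moment, N m; "gripper_width": opening from 0.0 (shut) to 1.0 (fully open); "grasp_force": force on a finger pad.
Only numpy, scipy, OpenCV 4.12 (cv2) and the standard library are available. Lean on these libraries where they do the work, as an engineer would, in place of code of your own. Each camera call takes 0.05 s, during which the arm holds its last target. There are 200 camera calls.

## Working session

There is one attempt and no reset: what is moved stays moved. The work goes in short steps, Python scripts to look and compute and a tool call to move; the robot and the scene stay as the last step left them, time stands still between calls to the robot, and variables do not carry over. Pictures are saved under pics/ and viewed, at most 14 in all, crops included, and the job is handed in when it is done.

Besides the shell and the picture viewer there is one more tool, called after ">>>" as name([rows], argument=value, ...), one row to a line, values as JSON. drive_tool: Moves the arm, as the interface text tells. Its arguments: {"type":"object","properties":{"increments":{"type":"array","items":{"type":"object","properties":{"claw":{"type":"number"},"dx":{"type":"number"},"dy":{"type":"number"},"dz":{"type":"number"},"wx":{"type":"number"},"wy":{"type":"number"},"wz":{"type":"number"}}}},"newtons":{"type":"number"}},"required":["increments"]}

```bash
mkdir -p pics; ls
python3 - <<'E'
from station import *
import cv2,numpy as np
o=get_obs();print({k:np.round(v,3).tolist() for k,v in o.items()})
for n in("top","scene"):
    p,d=read_camera(n);cv2.imwrite(f"pics/{n}0.png",p[:,:,::-1]);np.savez(f"{n}0.npz",p=p,d=d)
    c=calibration(n);print(n,{k:np.round(v,3).tolist() for k,v in c.items()})
print(calibration("wrist"))
try: print(finger_overhang)
except Exception as e: print(e)
E
```

```text
pics
{'t': 0.0, 'q': [-1.318, 0.478, 0.022, 1.556, -0.011, 1.109, -0.083], 'joint_vel': [0.001, 0.001, -0.001, 0.001, -0.001, -0.002, -0.002], 'joint_torque': [0.0, -59.645, 1.608, -28.119, 0.013, 0.009, -0.0], 'eef_pos': [0.238, 0.631, 0.232], 'tool_rot': [-0.0, 0.179, 0.984, -0.001], 'contact_force': [0.152, 0.71, 0.017], 'torque': [-0.044, 0.017, -0.0], 'grasp_force': 0.0, 'gripper_width': 0.999}
top {'intrinsics': [[621.85, 0.0, 317.42], [0.0, 621.85, 239.869], [0.0, 0.0, 1.0]], 'R': [[-0.013, -1.0, 0.001], [-0.999, 0.013, -0.051], [0.051, -0.002, -0.999]], 't': [-0.001, 0.535, 0.879]}
scene {'intrinsics': [[619.789, 0.0, 322.792], [0.0, 619.789, 238.911], [0.0, 0.0, 1.0]], 'R': [[0.84, -0.542, 0.021], [-0.276, -0.461, -0.843], [0.466, 0.703, -0.537]], 't': [-0.452, 0.177, 0.736]}
{'intrinsics': array([[375.25421077,   0.        , 318.05001186],
       [  0.        , 375.25421077, 238.83731568],
       [  0.        ,   0.        ,   1.        ]]), 'mount': array([[-1.23422486e-03, -9.63768933e-01, -2.66735677e-01,
         6.69699630e-02],
       [ 9.99999057e-01, -1.34997228e-03,  2.50576335e-04,
        -1.15944863e-03],
       [-6.01583458e-04, -2.66735116e-01,  9.63769690e-01,
        -1.41208559e-01],
       [ 0.00000000e+00,  0.00000000e+00,  0.00000000e+00,
         1.00000000e+00]])}
0.025
```

View pics/top0.png

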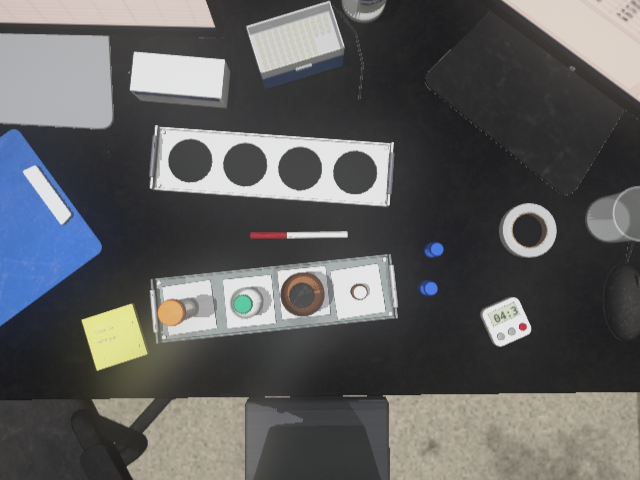

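View pics/scene0.png

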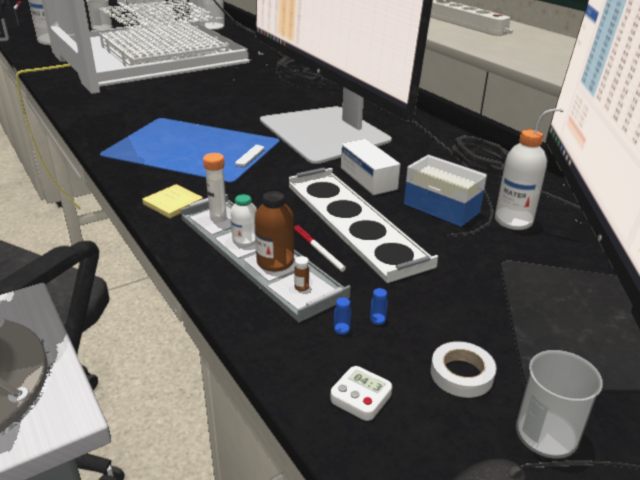

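The top view shows the grey rack, nearer the robot, holding from left to right: tube (orange cap, 172,312), small bottle (green cap, 243,303), amber bottle (302,293) and vial (white cap, 360,291). The white rack behind it has pads at (190,160), (245,164), (300,168) and (355,172).

Candidates and choices:
- **Vial:** brown with a white cap at (360,291). The blue look-alikes at (434,249) and (429,288) are rejected.
- **Tube and small bottle:** the orange-capped water bottle in the scene view (520,180) is not meant.

```bash
cat > h.py <<'E'
from station import *
import cv2,numpy as np
def ray(n,uv,z):
    c=calibration(n);K,R,t=map(np.array,(c["intrinsics"],c["R"],c["t"]))
    o=-R.T@t; d=R.T@np.linalg.inv(K)@[uv[0],uv[1],1]
    return (o+d*(z-o[2])/d[2])[:2]
def blob(mask,box):
    x0,y0,x1,y1=box;m=np.zeros_like(mask);m[y0:y1,x0:x1]=mask[y0:y1,x0:x1]
    cs,_=cv2.findContours(m,cv2.RETR_EXTERNAL,cv2.CHAIN_APPROX_NONE)
    c=max(cs,key=cv2.contourArea);return c
E
python3 - <<'E'
from h import *
p=np.load("top0.npz")["p"];hsv=cv2.cvtColor(p,cv2.COLOR_RGB2HSV);H,S,V=cv2.split(hsv)
dark=((V<110)*255).astype(np.uint8);P=[]
for u,v in[(190,160),(245,164),(300,168),(355,172)]:
    c=blob(dark,(u-26,v-24,u+27,v+25));(e,ax,_)=cv2.fitEllipse(c);w=ray("top",e,.010);P.append(w);print("pad",np.round(e,1),np.round(ax,1),np.round(w,4))
P=np.array(P);d=P[0]-P[3];print("rack centre",P.mean(0),"ang",np.arctan2(-d[0],d[1]),"len",np.linalg.norm(d))
pl=((V>190)&(S<40)).astype(np.uint8)*255
obj={"tube":(((H>5)&(H<22)&(S>110)&(V>120)),(155,292,192,330),.126),"small":(((H>60)&(H<95)&(S>80)),(228,285,262,320),.088),
"amber":(((S>80)&(H<20)),(275,265,330,320),.06),"vial":(((V>1)),(350,281,370,302),.058)}
for k,(m,b,z) in obj.items():
    c=blob(m.astype(np.uint8)*255,b);e,r=cv2.minEnclosingCircle(c);print(k,np.round(e,1),round(r,1),np.round(ray("top",e,z),4))
x=cv2.resize(p[250:345,145:405],None,fx=3,fy=3,interpolation=cv2.INTER_CUBIC);cv2.imwrite("pics/crop1.png",x[:,:,::-1])
E
```

```text
pad [189.9 160.3] [41.7 42.5] [0.6526 0.1757]
pad [244.8 164.3] [41.7 42.4] [0.6458 0.0961]
pad [299.7 168.2] [41.7 42.3] [0.6391 0.0165]
pad [354.7 172.2] [41.7 42.4] [ 0.6322 -0.0632]
rack centre [0.64240439 0.05626785] ang -0.08498325018601478 len 0.2396799988682086
tube [170.2 312.2] 13.1 [0.4407 0.1771]
small [242.6 303.8] 9.2 [0.4481 0.0913]
amber [302.8 292.4] 19.6 [0.4611 0.0129]
vial [359.5 291. ] 13.8 [ 0.4619 -0.064 ]
```

View pics/crop1.png

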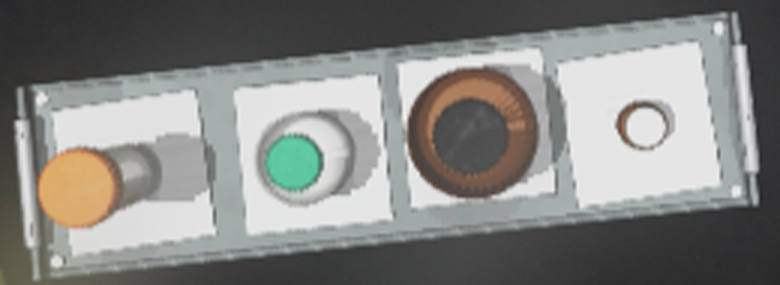

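The crop confirms the choice. The cap centres are orange (78,187), green (294,163), black amber cap (471,135) and white vial cap (646,127) in crop pixels. The brown-and-white vial sits at the right end.

```bash
cat >> h.py <<'E'
def rel(x,y,yaw,z,o=None):
    "tool-frame shift (current axes) and turn about tool z to reach target; yaw = world angle of tool y from +x"
    from scipy.spatial.transform import Rotation as Ro
    o=o or get_obs();w,a,b,c=o["tool_rot"];R=Ro.from_quat([a,b,c,w]).as_matrix()
    T=np.column_stack([[-np.sin(yaw)*-1*-1,np.cos(yaw),0],[np.cos(yaw),np.sin(yaw),0],[0,0,-1]])
    s=R.T@(np.array([x,y,z])-o["eef_pos"]);r=np.degrees(Ro.from_matrix(R.T@T).as_rotvec())
    print("shift mm",np.round(s*1000,1),"rot deg",np.round(r,2),"pos",np.round(o["eef_pos"],4),"t",o["t"])
E
python3 - <<'E'
from h import *
q=[]
for k,e,z in[("tube",(78,187),.126),("small",(294,163),.088),("amber",(471,135),.125),("vial",(646,127),.058)]:
    w=ray("top",((e[0]-1)/3+145,(e[1]-1)/3+250),z);q.append(w);print(k,np.round(w,4))
q=np.array(q);d=q[0]-q[3];print(q.mean(0),np.arctan2(-d[0],d[1]),np.linalg.norm(d))
# second view: heights from scene depth not needed; plate centres by eye
for e in[(135,172),(315,153),(478,130),(640,127)]:print(np.round(ray("top",((e[0]-1)/3+145,(e[1]-1)/3+250),.01),4))
rel(.455,.012,.09,.23)
E
```

```text
tube [0.441  0.1765]
small [0.4479 0.0912]
amber [0.4604 0.013 ]
vial [ 0.4605 -0.0647]
[0.45245146 0.05400439] 0.08064118033143981 0.2419767244093865
[0.4407 0.1765]
[0.4486 0.0905]
[0.4585 0.0124]
[ 0.459  -0.0651]
shift mm [-421.5 -502.6    3.1] rot deg [-8.000e-02  6.000e-02  6.417e+01] pos [0.2381 0.6311 0.2323] t 0.1
```

>>> drive_tool([
  {"wz":9.9,"claw":0.085},
  {"wz":9.9},
  {"wz":9.9},
  {"wz":9.9},
  {"wz":9.9},
  {"wz":9.9},
  {"wz":9.9},
  {"dy":0.0318,"dx":-0.044},
  {"dy":0.0318,"dx":-0.044},
  {"dy":0.0318,"dx":-0.044},
  {"dy":0.0318,"dx":-0.044},
  {"dy":0.0318,"dx":-0.044},
  {"dy":0.0318,"dx":-0.044},
  {"dy":0.0318,"dx":-0.044},
  {"dx":-0.044},
  {"dx":-0.044},
  {"dx":-0.044},
  {"dx":-0.044},
  {"dx":-0.044},
  {"dx":-0.02},
], newtons=40)

```text
schema error: expected keys claw, dx, dy, dz, wx, wy, wz
```

Run:
```python
from h import *
rel(.4605,.013,0,.23)
p,d=read_camera("wrist");cv2.imwrite("pics/w1.png",p[:,:,::-1])
```

```text
shift mm [-426.3 -499.8    3.1] rot deg [-8.000e-02  6.000e-02  6.933e+01] pos [0.2381 0.6311 0.2323] t 0.1
```

View pics/w1.png

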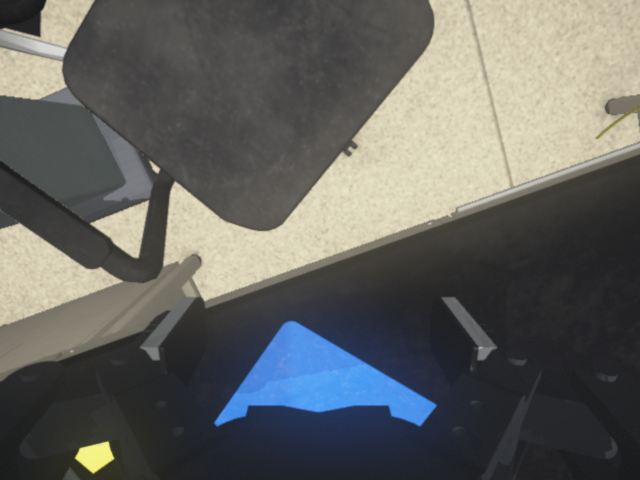

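The move was refused because every row needs all seven keys. The arm is still at the start, and the wrist view only shows the floor and the blue clipboard. I'll resend it in full.

>>> drive_tool([
  {"claw":0.085,"dx":0,"dy":0,"dz":0,"wx":0,"wy":0,"wz":9.9},
  {"claw":0.085,"dx":0,"dy":0,"dz":0,"wx":0,"wy":0,"wz":9.9},
  {"claw":0.085,"dx":0,"dy":0,"dz":0,"wx":0,"wy":0,"wz":9.9},
  {"claw":0.085,"dx":0,"dy":0,"dz":0,"wx":0,"wy":0,"wz":9.9},
  {"claw":0.085,"dx":0,"dy":0,"dz":0,"wx":0,"wy":0,"wz":9.9},
  {"claw":0.085,"dx":0,"dy":0,"dz":0,"wx":0,"wy":0,"wz":9.9},
  {"claw":0.085,"dx":0,"dy":0,"dz":0,"wx":0,"wy":0,"wz":9.9},
  {"claw":0.085,"dx":-0.044,"dy":0.0318,"dz":0,"wx":0,"wy":0,"wz":0},
  {"claw":0.085,"dx":-0.044,"dy":0.0318,"dz":0,"wx":0,"wy":0,"wz":0},
  {"claw":0.085,"dx":-0.044,"dy":0.0318,"dz":0,"wx":0,"wy":0,"wz":0},
  {"claw":0.085,"dx":-0.044,"dy":0.0318,"dz":0,"wx":0,"wy":0,"wz":0},
  {"claw":0.085,"dx":-0.044,"dy":0.0318,"dz":0,"wx":0,"wy":0,"wz":0},
  {"claw":0.085,"dx":-0.044,"dy":0.0318,"dz":0,"wx":0,"wy":0,"wz":0},
  {"claw":0.085,"dx":-0.044,"dy":0.0318,"dz":0,"wx":0,"wy":0,"wz":0},
  {"claw":0.085,"dx":-0.044,"dy":0,"dz":0,"wx":0,"wy":0,"wz":0},
  {"claw":0.085,"dx":-0.044,"dy":0,"dz":0,"wx":0,"wy":0,"wz":0},
  {"claw":0.085,"dx":-0.044,"dy":0,"dz":0,"wx":0,"wy":0,"wz":0},
  {"claw":0.085,"dx":-0.044,"dy":0,"dz":0,"wx":0,"wy":0,"wz":0},
  {"claw":0.085,"dx":-0.044,"dy":0,"dz":0,"wx":0,"wy":0,"wz":0},
  {"claw":0.085,"dx":-0.044,"dy":0,"dz":0,"wx":0,"wy":0,"wz":0},
], newtons=40)

```text
t: 2.65
eef_pos: [0.4609, 0.0582, 0.2331]
tool_rot: [-0.0, 0.707, 0.707, 0.0]
contact_force: [0.5, -1.2, 0.7]
gripper_width: 0.994
grasp_force: 0.0
```

Run:
```python
from h import *
rel(.4605,.013,0,.23)
p,d=read_camera("wrist");cv2.imwrite("pics/w2.png",p[:,:,::-1])
```

```text
shift mm [-45.2  -0.4   3.1] rot deg [ 0.   -0.01  0.03] pos [0.4609 0.0582 0.2331] t 2.65
```

View pics/w2.png

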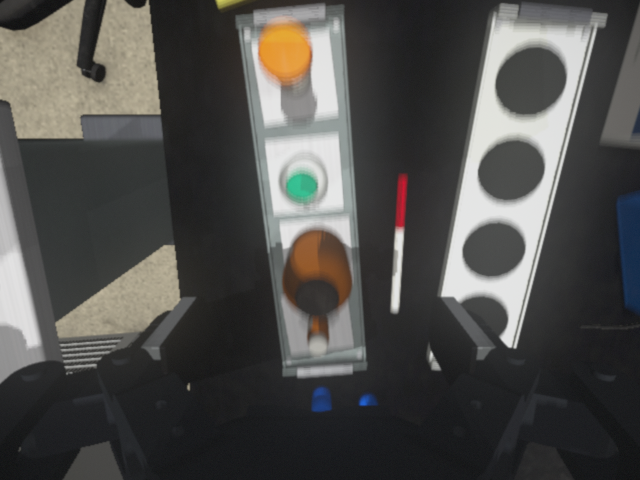

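The wrist view has the amber cap at (318,296), the green cap at (303,187), the orange cap at (286,52) and the vial cap at (318,342). I'll cross-check these with rays.

```bash
cat >> h.py <<'E'
def wray(uv,z,o=None):
    from scipy.spatial.transform import Rotation as Ro
    o=o or get_obs();w,a,b,c=o["tool_rot"];R=Ro.from_quat([a,b,c,w]).as_matrix()
    C=calibration("wrist");M=np.array(C["mount"]);K=np.array(C["intrinsics"])
    org=R@M[:3,3]+o["eef_pos"];d=R@M[:3,:3]@np.linalg.inv(K)@[uv[0],uv[1],1]
    return (org+d*(z-org[2])/d[2])[:2]
E
python3 - <<'E'
from h import *
for e,z in[((286,52),.126),((303,187),.088),((318,296),.125),((318,342),.058),((531,81),.01),((482,318),.01)]:print(np.round(wray(e,z),4))
E
```

```text
[0.442  0.1664]
[0.4492 0.0799]
[0.46   0.0063]
[ 0.4595 -0.0709]
[0.6535 0.1634]
[ 0.635  -0.0722]
```

>>> drive_tool([
  {"claw":0.085,"dx":-0.0225,"dy":0,"dz":0,"wx":0,"wy":0,"wz":0},
  {"claw":0.085,"dx":-0.02,"dy":0,"dz":0,"wx":0,"wy":0,"wz":0},
  {"claw":0.085,"dx":0,"dy":0,"dz":0,"wx":0,"wy":0,"wz":0},
  {"claw":0.085,"dx":0,"dy":0,"dz":0,"wx":0,"wy":0,"wz":0},
])

```text
t: 3.2
eef_pos: [0.4611, 0.0181, 0.233]
tool_rot: [-0.0, 0.707, 0.708, 0.0]
contact_force: [0.4, 0.1, 0.1]
gripper_width: 0.999
grasp_force: 0.0
```

Run:
```python
from h import *
o=get_obs();rel(.4605,.013,0,.23,o)
p,d=read_camera("wrist");cv2.imwrite("pics/w3.png",p[:,:,::-1])
hsv=cv2.cvtColor(p,cv2.COLOR_RGB2HSV);H,S,V=cv2.split(hsv)
for n,m,z in[("tube",(H>5)&(H<22)&(S>150)&(V>180),.126),("small",(H>60)&(H<95)&(S>80),.088)]:
    c=blob(m.astype(np.uint8)*255,(200,0,400,300));e,r=cv2.minEnclosingCircle(c);print(n,np.round(e,1),r,np.round(wray(e,z,o),4))
c=blob((V<110).astype(np.uint8)*255,(440,20,590,190))
```

```text
shift mm [-5.1 -0.7  3. ] rot deg [-0.01 -0.02  0.07] pos [0.4611 0.0181 0.233 ] t 3.2Traceback (most recent call last):
  File "<stdin>", line 6, in <module>
  File "h.py", line 10, in blob
    c=max(cs,key=cv2.contourArea);return c
ValueError: max() iterable argument is empty
```

View pics/w3.png

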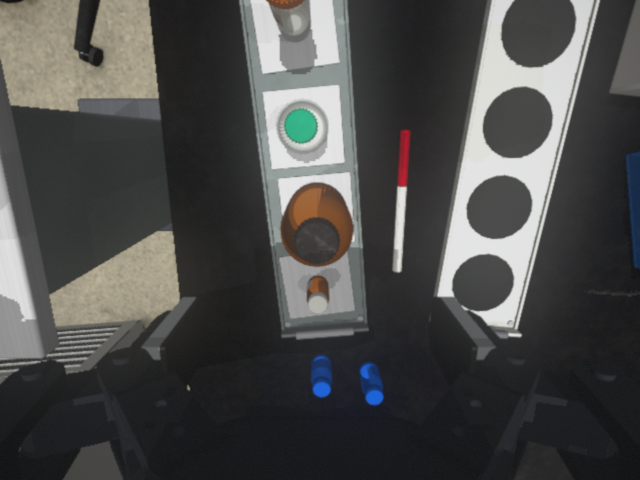

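At rest, the amber cap is at (318,240), the green cap at (300,126) and the vial cap at (318,302). The pads are at (483,282), (499,207), (518,122) and (538,31).

Run:
```python
from h import *
for e,z in[((300,126),.088),((318,240),.125),((318,302),.058),((483,282),.01),((499,207),.01),((518,122),.01),((538,31),.01)]:print(np.round(wray(e,z),4))
```

```text
[0.448 0.091]
[0.4612 0.0149]
[ 0.4613 -0.0628]
[ 0.6329 -0.0624]
[0.6394 0.0166]
[0.6467 0.0966]
[0.6534 0.1725]
```

>>> drive_tool([
  {"claw":0.085,"dx":-0.004,"dy":0,"dz":0.03,"wx":0,"wy":0,"wz":0},
  {"claw":0.085,"dx":0,"dy":0,"dz":0.04,"wx":0,"wy":0,"wz":0},
  {"claw":0.085,"dx":0,"dy":0,"dz":0.04,"wx":0,"wy":0,"wz":0},
  {"claw":0.085,"dx":0,"dy":0,"dz":0.03,"wx":0,"wy":0,"wz":0},
  {"claw":0.085,"dx":0,"dy":0,"dz":0.011,"wx":0,"wy":0,"wz":0},
  {"claw":0.085,"dx":0,"dy":0,"dz":0,"wx":0,"wy":0,"wz":0},
  {"claw":0.0,"dx":0,"dy":0,"dz":0,"wx":0,"wy":0,"wz":0},
  {"claw":0.0,"dx":0,"dy":0,"dz":0,"wx":0,"wy":0,"wz":0},
  {"claw":0.0,"dx":0,"dy":0,"dz":0,"wx":0,"wy":0,"wz":0},
  {"claw":0.0,"dx":0,"dy":0,"dz":0,"wx":0,"wy":0,"wz":0},
  {"claw":0.0,"dx":0,"dy":0,"dz":0,"wx":0,"wy":0,"wz":0},
], newtons=40)

```text
t: 4.62
eef_pos: [0.4618, 0.0135, 0.0834]
tool_rot: [0.0, 0.707, 0.707, 0.001]
contact_force: [-3.4, 0.6, 8.3]
gripper_width: 0.635
grasp_force: 40.4
```

>>> drive_tool([
  {"claw":0.0,"dx":0,"dy":0,"dz":-0.01,"wx":0,"wy":0,"wz":0},
  {"claw":0.0,"dx":0,"dy":0,"dz":-0.025,"wx":0,"wy":0,"wz":0},
  {"claw":0.0,"dx":0,"dy":0,"dz":-0.035,"wx":0,"wy":0,"wz":0},
  {"claw":0.0,"dx":0,"dy":0,"dz":-0.03,"wx":0,"wy":0,"wz":0},
  {"claw":0.0,"dx":0,"dy":0.015,"dz":0,"wx":0,"wy":0,"wz":0},
  {"claw":0.0,"dx":0.01,"dy":0.03,"dz":0,"wx":0,"wy":0,"wz":0},
  {"claw":0.0,"dx":0.015,"dy":0.035,"dz":0,"wx":0,"wy":0,"wz":0},
  {"claw":0.0,"dx":0.02,"dy":0.035,"dz":0,"wx":0,"wy":0,"wz":0},
  {"claw":0.0,"dx":0.02,"dy":0.035,"dz":0,"wx":0,"wy":0,"wz":0},
  {"claw":0.0,"dx":0.01,"dy":0.025,"dz":0,"wx":0,"wy":0,"wz":0},
  {"claw":0.0,"dx":0.005,"dy":0.009,"dz":0,"wx":0,"wy":0,"wz":0},
  {"claw":0.0,"dx":0,"dy":0,"dz":0,"wx":0,"wy":0,"wz":0},
  {"claw":0.0,"dx":0,"dy":0,"dz":0,"wx":0,"wy":0,"wz":0},
])

```text
t: 6.25
eef_pos: [0.6441, 0.0923, 0.1816]
tool_rot: [-0.0, 0.707, 0.707, -0.001]
contact_force: [-0.8, -0.1, -2.5]
gripper_width: 0.634
grasp_force: 43.8
```

Run:
```python
from h import *
rel(.646,.0935,0,.0834)
p,d=read_camera("scene");cv2.imwrite("pics/s1.png",p[100:400,120:520,::-1])
```

```text
shift mm [ 1.2  2.  98.2] rot deg [-0.08  0.02 -0.03] pos [0.6441 0.0923 0.1816] t 6.25
```

View pics/s1.png

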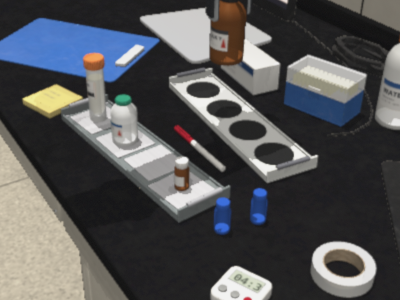

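The bottle hangs upright above the white rack, seen at (226,30) in the crop; the arm is not drawn in this view. Next I lower and release it.

>>> drive_tool([
  {"claw":0.0,"dx":0.001,"dy":0.002,"dz":0.025,"wx":0,"wy":0,"wz":0},
  {"claw":0.0,"dx":0,"dy":0,"dz":0.03,"wx":0,"wy":0,"wz":0},
  {"claw":0.0,"dx":0,"dy":0,"dz":0.025,"wx":0,"wy":0,"wz":0},
  {"claw":0.0,"dx":0,"dy":0,"dz":0.013,"wx":0,"wy":0,"wz":0},
  {"claw":0.0,"dx":0,"dy":0,"dz":0.003,"wx":0,"wy":0,"wz":0},
  {"claw":0.0,"dx":0,"dy":0,"dz":0.001,"wx":0,"wy":0,"wz":0},
  {"claw":0.0,"dx":0,"dy":0,"dz":0.0,"wx":0,"wy":0,"wz":0},
])

```text
t: 7.18
eef_pos: [0.6478, 0.0943, 0.0861]
tool_rot: [0.0, 0.707, 0.707, 0.001]
contact_force: [-0.2, 0.9, -3.0]
gripper_width: 0.627
grasp_force: 43.8
```

>>> drive_tool([
  {"claw":0.0,"dx":0,"dy":-0.001,"dz":0.001,"wx":0,"wy":0,"wz":0},
  {"claw":0.0,"dx":0,"dy":0,"dz":0.001,"wx":0,"wy":0,"wz":0},
  {"claw":0.0,"dx":0,"dy":0,"dz":0.0005,"wx":0,"wy":0,"wz":0},
  {"claw":0.0,"dx":0,"dy":0,"dz":0,"wx":0,"wy":0,"wz":0},
])

```text
t: 7.68
eef_pos: [0.6463, 0.0942, 0.0836]
tool_rot: [-0.0, 0.707, 0.707, 0.0]
contact_force: [-4.0, 0.4, 5.8]
gripper_width: 0.633
grasp_force: 44.7
```

>>> drive_tool([
  {"claw":0.065,"dx":0,"dy":0,"dz":0,"wx":0,"wy":0,"wz":0},
  {"claw":0.085,"dx":0,"dy":0,"dz":0,"wx":0,"wy":0,"wz":0},
  {"claw":0.085,"dx":0,"dy":0,"dz":0,"wx":0,"wy":0,"wz":0},
  {"claw":0.085,"dx":0,"dy":0,"dz":-0.005,"wx":0,"wy":0,"wz":0},
  {"claw":0.085,"dx":0,"dy":0,"dz":-0.02,"wx":0,"wy":0,"wz":0},
  {"claw":0.085,"dx":0,"dy":0,"dz":-0.04,"wx":0,"wy":0,"wz":0},
  {"claw":0.085,"dx":0,"dy":0,"dz":-0.045,"wx":0,"wy":0,"wz":0},
  {"claw":0.085,"dx":0,"dy":-0.03,"dz":-0.02,"wx":0,"wy":0,"wz":0},
  {"claw":0.085,"dx":0,"dy":-0.04,"dz":0,"wx":0,"wy":0,"wz":0},
  {"claw":0.085,"dx":0,"dy":-0.045,"dz":0,"wx":0,"wy":0,"wz":0},
  {"claw":0.085,"dx":0,"dy":-0.045,"dz":0,"wx":0,"wy":0,"wz":0},
  {"claw":0.085,"dx":0,"dy":-0.03,"dz":0,"wx":0,"wy":0,"wz":0},
  {"claw":0.085,"dx":-0.002,"dy":-0.007,"dz":0,"wx":0,"wy":0,"wz":0},
  {"claw":0.085,"dx":0,"dy":0,"dz":0,"wx":0,"wy":0,"wz":0},
  {"claw":0.085,"dx":0,"dy":0,"dz":0,"wx":0,"wy":0,"wz":0},
])

```text
t: 9.55
eef_pos: [0.4505, 0.0922, 0.2131]
tool_rot: [0.001, 0.707, 0.707, 0.001]
contact_force: [-0.6, -0.5, -0.2]
gripper_width: 0.995
grasp_force: 0.0
```

Run:
```python
from h import *
o=get_obs();rel(.448,.091,0,.05,o)
p,d=read_camera("wrist")
p2,d=read_camera("top");x=np.hstack([p[:,180:600],p2[100:345,145:405].repeat(2,0)[:480,:].repeat(1,1)])
cv2.imwrite("pics/w4.png",x[:,:,::-1])
```

```text
shift mm [ -1.2  -2.8 163.1] rot deg [ 0.09  0.   -0.  ] pos [0.4505 0.0922 0.2131] t 9.55
```

View pics/w4.png

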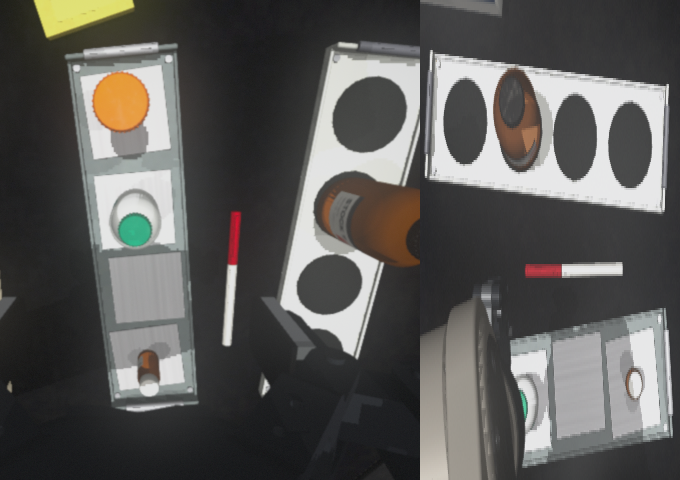

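The amber bottle stands upright on the second pad from the left, at (515,120) in the right half of the composite. The green cap is at full-image pixel (314,230) and the orange cap at (300,101). The small bottle is next.

>>> drive_tool([
  {"claw":0.085,"dx":-0.001,"dy":-0.002,"dz":0.03,"wx":0,"wy":0,"wz":0},
  {"claw":0.085,"dx":0,"dy":0,"dz":0.045,"wx":0,"wy":0,"wz":0},
  {"claw":0.085,"dx":0,"dy":0,"dz":0.045,"wx":0,"wy":0,"wz":0},
  {"claw":0.085,"dx":0,"dy":0,"dz":0.03,"wx":0,"wy":0,"wz":0},
  {"claw":0.085,"dx":0,"dy":0,"dz":0.012,"wx":0,"wy":0,"wz":0},
  {"claw":0.085,"dx":0,"dy":0,"dz":0,"wx":0,"wy":0,"wz":0},
  {"claw":0.0,"dx":0,"dy":0,"dz":0,"wx":0,"wy":0,"wz":0},
  {"claw":0.0,"dx":0,"dy":0,"dz":0,"wx":0,"wy":0,"wz":0},
  {"claw":0.0,"dx":0,"dy":0,"dz":0,"wx":0,"wy":0,"wz":0},
  {"claw":0.0,"dx":0,"dy":0,"dz":0,"wx":0,"wy":0,"wz":0},
  {"claw":0.0,"dx":0,"dy":0,"dz":0,"wx":0,"wy":0,"wz":0},
  {"claw":0.0,"dx":0,"dy":0,"dz":0,"wx":0,"wy":0,"wz":0},
], newtons=25)

```text
t: 11.15
eef_pos: [0.4479, 0.0915, 0.0516]
tool_rot: [0.0, 0.707, 0.707, 0.001]
contact_force: [-0.3, 0.5, 6.1]
gripper_width: 0.474
grasp_force: 24.3
```

Run:
```python
from h import *
rel(.6391,.0165,0,.05+.11)
```

```text
shift mm [ -75.   191.3 -108.2] rot deg [ 0.09 -0.07  0.03] pos [0.4479 0.0915 0.0516] t 11.15
```

>>> drive_tool([
  {"claw":0.0,"dx":0,"dy":0,"dz":-0.01,"wx":0,"wy":0,"wz":0},
  {"claw":0.0,"dx":0,"dy":0,"dz":-0.03,"wx":0,"wy":0,"wz":0},
  {"claw":0.0,"dx":0,"dy":0,"dz":-0.04,"wx":0,"wy":0,"wz":0},
  {"claw":0.0,"dx":-0.005,"dy":0.01,"dz":-0.03,"wx":0,"wy":0,"wz":0},
  {"claw":0.0,"dx":-0.02,"dy":0.03,"dz":0,"wx":0,"wy":0,"wz":0},
  {"claw":0.0,"dx":-0.02,"dy":0.04,"dz":0,"wx":0,"wy":0,"wz":0},
  {"claw":0.0,"dx":-0.02,"dy":0.04,"dz":0,"wx":0,"wy":0,"wz":0},
  {"claw":0.0,"dx":-0.01,"dy":0.04,"dz":0,"wx":0,"wy":0,"wz":0},
  {"claw":0.0,"dx":-0.001,"dy":0.025,"dz":0,"wx":0,"wy":0,"wz":0},
  {"claw":0.0,"dx":0,"dy":0.006,"dz":0.025,"wx":0,"wy":0,"wz":0},
  {"claw":0.0,"dx":0,"dy":0,"dz":0.035,"wx":0,"wy":0,"wz":0},
  {"claw":0.0,"dx":0,"dy":0,"dz":0.03,"wx":0,"wy":0,"wz":0},
  {"claw":0.0,"dx":0,"dy":0,"dz":0.012,"wx":0,"wy":0,"wz":0},
  {"claw":0.0,"dx":0,"dy":0,"dz":0.003,"wx":0,"wy":0,"wz":0},
  {"claw":0.0,"dx":0,"dy":0,"dz":0,"wx":0,"wy":0,"wz":0},
  {"claw":0.0,"dx":0,"dy":0,"dz":0,"wx":0,"wy":0,"wz":0},
])

```text
t: 13.15
eef_pos: [0.639, 0.0152, 0.0568]
tool_rot: [0.001, 0.707, 0.707, 0.001]
contact_force: [0.5, -0.0, -0.9]
gripper_width: 0.47
grasp_force: 25.6
```

>>> drive_tool([
  {"claw":0.0,"dx":0,"dy":0,"dz":0.003,"wx":0,"wy":0,"wz":0},
  {"claw":0.0,"dx":0,"dy":0,"dz":0.0015,"wx":0,"wy":0,"wz":0},
  {"claw":0.0,"dx":0,"dy":0,"dz":0.0005,"wx":0,"wy":0,"wz":0},
  {"claw":0.0,"dx":0,"dy":0,"dz":0,"wx":0,"wy":0,"wz":0},
])

```text
t: 13.65
eef_pos: [0.6385, 0.0152, 0.0517]
tool_rot: [-0.0, 0.707, 0.707, 0.0]
contact_force: [-3.0, 0.1, 7.6]
gripper_width: 0.476
grasp_force: 26.3
```

>>> drive_tool([
  {"claw":0.055,"dx":0,"dy":0,"dz":0,"wx":0,"wy":0,"wz":0},
  {"claw":0.085,"dx":0,"dy":0,"dz":0,"wx":0,"wy":0,"wz":0},
  {"claw":0.085,"dx":0,"dy":0,"dz":0,"wx":0,"wy":0,"wz":0},
  {"claw":0.085,"dx":0,"dy":0,"dz":-0.01,"wx":0,"wy":0,"wz":0},
  {"claw":0.085,"dx":0,"dy":0,"dz":-0.03,"wx":0,"wy":0,"wz":0},
  {"claw":0.085,"dx":0,"dy":0,"dz":-0.045,"wx":0,"wy":0,"wz":0},
  {"claw":0.085,"dx":0,"dy":0,"dz":-0.045,"wx":0,"wy":0,"wz":0},
  {"claw":0.085,"dx":0,"dy":-0.03,"dz":-0.038,"wx":0,"wy":0,"wz":0},
  {"claw":0.085,"dx":0.02,"dy":-0.04,"dz":0,"wx":0,"wy":0,"wz":0},
  {"claw":0.085,"dx":0.04,"dy":-0.04,"dz":0,"wx":0,"wy":0,"wz":0},
  {"claw":0.085,"dx":0.04,"dy":-0.04,"dz":0,"wx":0,"wy":0,"wz":0},
  {"claw":0.085,"dx":0.035,"dy":-0.03,"dz":0,"wx":0,"wy":0,"wz":0},
  {"claw":0.085,"dx":0.02,"dy":-0.015,"dz":0,"wx":0,"wy":0,"wz":0},
  {"claw":0.085,"dx":0.006,"dy":-0.003,"dz":0,"wx":0,"wy":0,"wz":0},
  {"claw":0.085,"dx":0,"dy":0,"dz":0,"wx":0,"wy":0,"wz":0},
  {"claw":0.085,"dx":0,"dy":0,"dz":0,"wx":0,"wy":0,"wz":0},
])

```text
t: 15.65
eef_pos: [0.441, 0.175, 0.2188]
tool_rot: [0.0, 0.708, 0.706, 0.0]
contact_force: [0.3, 0.2, 0.7]
gripper_width: 0.992
grasp_force: 0.0
```

Run:
```python
from h import *
o=get_obs();rel(.441,.1765,0,.123,o)
p,d=read_camera("wrist");hsv=cv2.cvtColor(p,cv2.COLOR_RGB2HSV);H,S,V=cv2.split(hsv)
c=blob(((H>5)&(H<22)&(S>130)&(V>150)).astype(np.uint8)*255,(200,50,440,330));e,r=cv2.minEnclosingCircle(c);print(e,r,wray(e,.126,o))
p2,d=read_camera("scene");x=np.hstack([p[:,180:480],cv2.resize(p2[150:390,170:450],None,fx=1.6,fy=2)])
cv2.imwrite("pics/w5.png",x[:,:,::-1])
```

```text
shift mm [ 1.6 -0.  95.8] rot deg [ 0.03  0.02 -0.1 ] pos [0.441  0.175  0.2188] t 15.65
(317.05224609375, 236.26119995117188) 25.336278915405273 [0.44043658 0.17826808]
```

View pics/w5.png

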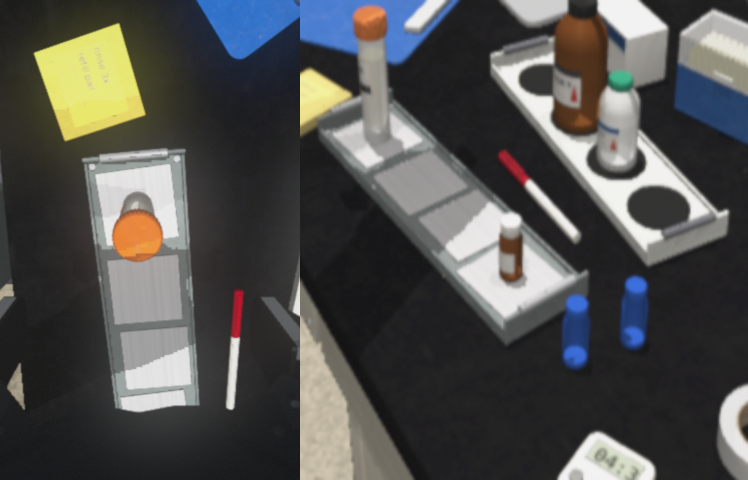

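The amber and small bottles both stand on their pads. The orange cap is under the tool at (317,236), giving (0.4405, 0.177). I'll grip the cap.

>>> drive_tool([
  {"claw":0.085,"dx":0.002,"dy":0,"dz":0.03,"wx":0,"wy":0,"wz":0},
  {"claw":0.085,"dx":0,"dy":0,"dz":0.035,"wx":0,"wy":0,"wz":0},
  {"claw":0.085,"dx":0,"dy":0,"dz":0.023,"wx":0,"wy":0,"wz":0},
  {"claw":0.085,"dx":0,"dy":0,"dz":0.008,"wx":0,"wy":0,"wz":0},
  {"claw":0.085,"dx":0,"dy":0,"dz":0,"wx":0,"wy":0,"wz":0},
  {"claw":0.05,"dx":0,"dy":0,"dz":0,"wx":0,"wy":0,"wz":0},
  {"claw":0.04,"dx":0,"dy":0,"dz":0,"wx":0,"wy":0,"wz":0},
  {"claw":0.035,"dx":0,"dy":0,"dz":0,"wx":0,"wy":0,"wz":0},
  {"claw":0.025,"dx":0,"dy":0,"dz":0,"wx":0,"wy":0,"wz":0},
  {"claw":0.0,"dx":0,"dy":0,"dz":0,"wx":0,"wy":0,"wz":0},
  {"claw":0.0,"dx":0,"dy":0,"dz":0,"wx":0,"wy":0,"wz":0},
  {"claw":0.0,"dx":0,"dy":0,"dz":0,"wx":0,"wy":0,"wz":0},
], newtons=20)

```text
t: 17.25
eef_pos: [0.4406, 0.1784, 0.1231]
tool_rot: [-0.0, 0.707, 0.707, 0.001]
contact_force: [-0.6, -0.1, 5.6]
gripper_width: 0.368
grasp_force: 19.6
```

Run:
```python
from h import *
rel(.632,-.064,0,.123)
```

```text
shift mm [-2.425e+02  1.913e+02  1.000e-01] rot deg [ 0.04 -0.04  0.03] pos [0.4406 0.1784 0.1231] t 17.25
```

>>> drive_tool([
  {"claw":0.0,"dx":0,"dy":0,"dz":-0.008,"wx":0,"wy":0,"wz":0},
  {"claw":0.0,"dx":0,"dy":0,"dz":-0.022,"wx":0,"wy":0,"wz":0},
  {"claw":0.0,"dx":0,"dy":0,"dz":-0.035,"wx":0,"wy":0,"wz":0},
  {"claw":0.0,"dx":-0.01,"dy":0,"dz":-0.025,"wx":0,"wy":0,"wz":0},
  {"claw":0.0,"dx":-0.025,"dy":0,"dz":0,"wx":0,"wy":0,"wz":0},
  {"claw":0.0,"dx":-0.035,"dy":0.005,"dz":0,"wx":0,"wy":0,"wz":0},
  {"claw":0.0,"dx":-0.04,"dy":0.01,"dz":0,"wx":0,"wy":0,"wz":0},
  {"claw":0.0,"dx":-0.04,"dy":0.015,"dz":0,"wx":0,"wy":0,"wz":0},
  {"claw":0.0,"dx":-0.04,"dy":0.02,"dz":0,"wx":0,"wy":0,"wz":0},
  {"claw":0.0,"dx":-0.03,"dy":0.03,"dz":0,"wx":0,"wy":0,"wz":0},
  {"claw":0.0,"dx":-0.015,"dy":0.035,"dz":0,"wx":0,"wy":0,"wz":0},
  {"claw":0.0,"dx":-0.006,"dy":0.035,"dz":0,"wx":0,"wy":0,"wz":0},
  {"claw":0.0,"dx":-0.001,"dy":0.025,"dz":0,"wx":0,"wy":0,"wz":0},
  {"claw":0.0,"dx":0,"dy":0.012,"dz":0,"wx":0,"wy":0,"wz":0},
  {"claw":0.0,"dx":0,"dy":0.004,"dz":0.02,"wx":0,"wy":0,"wz":0},
  {"claw":0.0,"dx":0,"dy":0,"dz":0.03,"wx":0,"wy":0,"wz":0},
  {"claw":0.0,"dx":0,"dy":0,"dz":0.025,"wx":0,"wy":0,"wz":0},
  {"claw":0.0,"dx":0,"dy":0,"dz":0.01,"wx":0,"wy":0,"wz":0},
  {"claw":0.0,"dx":0,"dy":0,"dz":0,"wx":0,"wy":0,"wz":0},
  {"claw":0.0,"dx":0,"dy":0,"dz":0,"wx":0,"wy":0,"wz":0},
])

```text
t: 19.75
eef_pos: [0.6317, -0.0639, 0.1285]
tool_rot: [0.001, 0.707, 0.707, 0.001]
contact_force: [-0.2, -0.0, -0.3]
gripper_width: 0.367
grasp_force: 20.0
```

Run:
```python
from h import *
rel(.632,-.064,0,.123)
p2,d=read_camera("scene");x=cv2.resize(p2[150:390,250:470],None,fx=2,fy=2)
cv2.imwrite("pics/s2.png",x[:,:,::-1])
```

```text
shift mm [-0.1  0.3  5.5] rot deg [ 0.08 -0.    0.02] pos [ 0.6317 -0.0639  0.1285] t 19.75
```

View pics/s2.png

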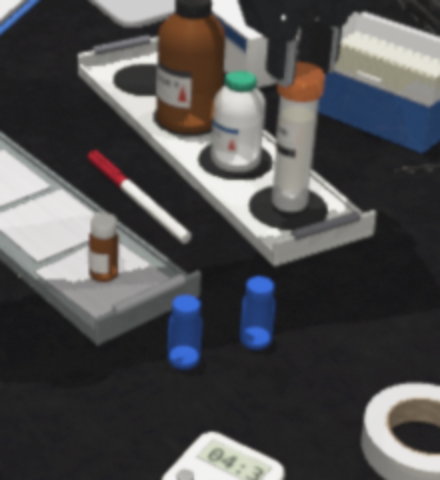

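The tube hangs upright just above the right-hand pad, its foot at (290,203). I'll lower the last 5 mm.

>>> drive_tool([
  {"claw":0.0,"dx":0,"dy":0,"dz":0.003,"wx":0,"wy":0,"wz":0},
  {"claw":0.0,"dx":0,"dy":0,"dz":0.0015,"wx":0,"wy":0,"wz":0},
  {"claw":0.0,"dx":0,"dy":0,"dz":0.0005,"wx":0,"wy":0,"wz":0},
  {"claw":0.0,"dx":0,"dy":0,"dz":0,"wx":0,"wy":0,"wz":0},
])

```text
t: 20.3
eef_pos: [0.6317, -0.0639, 0.1233]
tool_rot: [0.0, 0.707, 0.707, 0.0]
contact_force: [-1.2, 1.2, 5.8]
gripper_width: 0.372
grasp_force: 20.5
```

>>> drive_tool([
  {"claw":0.04,"dx":0,"dy":0,"dz":0,"wx":0,"wy":0,"wz":0},
  {"claw":0.06,"dx":0,"dy":0,"dz":0,"wx":0,"wy":0,"wz":0},
  {"claw":0.085,"dx":0,"dy":0,"dz":0,"wx":0,"wy":0,"wz":0},
  {"claw":0.085,"dx":0,"dy":0,"dz":-0.005,"wx":0,"wy":0,"wz":0},
  {"claw":0.085,"dx":0,"dy":0,"dz":-0.025,"wx":0,"wy":0,"wz":0},
  {"claw":0.085,"dx":0,"dy":0,"dz":-0.035,"wx":0,"wy":0,"wz":0},
  {"claw":0.085,"dx":0,"dy":0,"dz":-0.025,"wx":0,"wy":0,"wz":0},
  {"claw":0.085,"dx":0,"dy":-0.02,"dz":0,"wx":0,"wy":0,"wz":0},
  {"claw":0.085,"dx":0,"dy":-0.04,"dz":0,"wx":0,"wy":0,"wz":0},
  {"claw":0.085,"dx":0,"dy":-0.045,"dz":0,"wx":0,"wy":0,"wz":0},
  {"claw":0.085,"dx":0,"dy":-0.04,"dz":0,"wx":0,"wy":0,"wz":0},
  {"claw":0.085,"dx":0,"dy":-0.02,"dz":0.02,"wx":0,"wy":0,"wz":0},
  {"claw":0.085,"dx":0,"dy":-0.006,"dz":0.03,"wx":0,"wy":0,"wz":0},
  {"claw":0.085,"dx":0,"dy":0,"dz":0.03,"wx":0,"wy":0,"wz":0},
  {"claw":0.085,"dx":0,"dy":0,"dz":0,"wx":0,"wy":0,"wz":0},
  {"claw":0.085,"dx":0,"dy":0,"dz":0,"wx":0,"wy":0,"wz":0},
])

```text
t: 22.3
eef_pos: [0.4609, -0.0642, 0.1336]
tool_rot: [0.0, 0.707, 0.707, 0.0]
contact_force: [0.1, 0.2, -0.9]
gripper_width: 0.994
grasp_force: 0.0
```

Run:
```python
from h import *
o=get_obs();rel(.461,-.0635,0,.04,o)
p,d=read_camera("wrist")
p2,d=read_camera("scene");x=np.hstack([p[:,180:480],cv2.resize(p2[150:390,250:470],None,fx=2,fy=2)])
cv2.imwrite("pics/w6.png",x[:,:,::-1])
```

```text
shift mm [ 0.7 -0.  93.6] rot deg [ 0.07  0.   -0.  ] pos [ 0.4609 -0.0642  0.1336] t 22.3
```

View pics/w6.png

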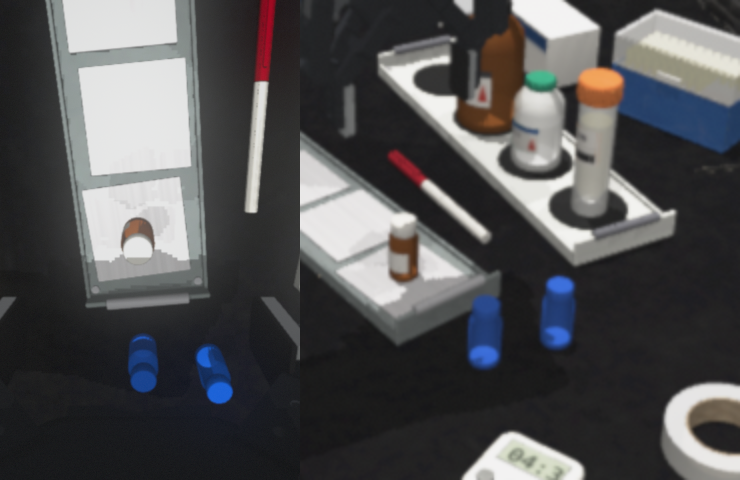

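The tube stands on its pad, and the vial's white cap sits at (318,247), centred under the tool. I'll grip the vial.

>>> drive_tool([
  {"claw":0.085,"dx":0.0005,"dy":0,"dz":0.025,"wx":0,"wy":0,"wz":0},
  {"claw":0.085,"dx":0,"dy":0,"dz":0.035,"wx":0,"wy":0,"wz":0},
  {"claw":0.085,"dx":0,"dy":0,"dz":0.023,"wx":0,"wy":0,"wz":0},
  {"claw":0.085,"dx":0,"dy":0,"dz":0.01,"wx":0,"wy":0,"wz":0},
  {"claw":0.06,"dx":0,"dy":0,"dz":0,"wx":0,"wy":0,"wz":0},
  {"claw":0.04,"dx":0,"dy":0,"dz":0,"wx":0,"wy":0,"wz":0},
  {"claw":0.03,"dx":0,"dy":0,"dz":0,"wx":0,"wy":0,"wz":0},
  {"claw":0.024,"dx":0,"dy":0,"dz":0,"wx":0,"wy":0,"wz":0},
  {"claw":0.015,"dx":0,"dy":0,"dz":0,"wx":0,"wy":0,"wz":0},
  {"claw":0.0,"dx":0,"dy":0,"dz":0,"wx":0,"wy":0,"wz":0},
  {"claw":0.0,"dx":0,"dy":0,"dz":0,"wx":0,"wy":0,"wz":0},
  {"claw":0.0,"dx":0,"dy":0,"dz":0,"wx":0,"wy":0,"wz":0},
], newtons=20)

```text
t: 23.9
eef_pos: [0.4606, -0.0633, 0.04]
tool_rot: [0.0, 0.707, 0.707, 0.0]
contact_force: [-1.1, 2.1, 6.1]
gripper_width: 0.244
grasp_force: 20.1
```

Run:
```python
from h import *
rel(.6528,.1805,0,.04)
```

```text
shift mm [2.437e+02 1.923e+02 2.000e-01] rot deg [ 0.04 -0.02  0.02] pos [ 0.4606 -0.0633  0.04  ] t 23.9
```

>>> drive_tool([
  {"claw":0.0,"dx":0,"dy":0,"dz":-0.008,"wx":0,"wy":0,"wz":0},
  {"claw":0.0,"dx":0,"dy":0,"dz":-0.025,"wx":0,"wy":0,"wz":0},
  {"claw":0.0,"dx":0,"dy":0,"dz":-0.04,"wx":0,"wy":0,"wz":0},
  {"claw":0.0,"dx":0.01,"dy":0,"dz":-0.04,"wx":0,"wy":0,"wz":0},
  {"claw":0.0,"dx":0.03,"dy":0,"dz":-0.007,"wx":0,"wy":0,"wz":0},
  {"claw":0.0,"dx":0.04,"dy":0,"dz":0,"wx":0,"wy":0,"wz":0},
  {"claw":0.0,"dx":0.045,"dy":0,"dz":0,"wx":0,"wy":0,"wz":0},
  {"claw":0.0,"dx":0.045,"dy":0.01,"dz":0,"wx":0,"wy":0,"wz":0},
  {"claw":0.0,"dx":0.04,"dy":0.025,"dz":0,"wx":0,"wy":0,"wz":0},
  {"claw":0.0,"dx":0.025,"dy":0.04,"dz":0,"wx":0,"wy":0,"wz":0},
  {"claw":0.0,"dx":0.008,"dy":0.045,"dz":0,"wx":0,"wy":0,"wz":0},
  {"claw":0.0,"dx":0,"dy":0.04,"dz":0,"wx":0,"wy":0,"wz":0},
  {"claw":0.0,"dx":0,"dy":0.025,"dz":0,"wx":0,"wy":0,"wz":0},
  {"claw":0.0,"dx":0,"dy":0.007,"dz":0,"wx":0,"wy":0,"wz":0},
  {"claw":0.0,"dx":0,"dy":0,"dz":0.03,"wx":0,"wy":0,"wz":0},
  {"claw":0.0,"dx":0,"dy":0,"dz":0.035,"wx":0,"wy":0,"wz":0},
  {"claw":0.0,"dx":0,"dy":0,"dz":0.035,"wx":0,"wy":0,"wz":0},
  {"claw":0.0,"dx":0,"dy":0,"dz":0.012,"wx":0,"wy":0,"wz":0},
  {"claw":0.0,"dx":0,"dy":0,"dz":0,"wx":0,"wy":0,"wz":0},
  {"claw":0.0,"dx":0,"dy":0,"dz":0,"wx":0,"wy":0,"wz":0},
])

```text
t: 26.4
eef_pos: [0.653, 0.1799, 0.0493]
tool_rot: [0.001, 0.707, 0.707, 0.001]
contact_force: [0.2, 0.4, 0.0]
gripper_width: 0.246
grasp_force: 19.7
```

Run:
```python
from h import *
rel(.6528,.1805,0,.04)
```

```text
shift mm [ 0.6 -0.3  9.3] rot deg [ 0.13 -0.04  0.02] pos [0.653  0.1799 0.0493] t 26.4
```

>>> drive_tool([
  {"claw":0.0,"dx":0,"dy":0,"dz":0.005,"wx":0,"wy":0,"wz":0},
  {"claw":0.0,"dx":0,"dy":0,"dz":0.002,"wx":0,"wy":0,"wz":0},
  {"claw":0.0,"dx":0,"dy":0,"dz":0.001,"wx":0,"wy":0,"wz":0},
  {"claw":0.0,"dx":0,"dy":0,"dz":0.0005,"wx":0,"wy":0,"wz":0},
  {"claw":0.0,"dx":0,"dy":0,"dz":0,"wx":0,"wy":0,"wz":0},
])

```text
t: 27.02
eef_pos: [0.6522, 0.1799, 0.0401]
tool_rot: [-0.0, 0.707, 0.707, 0.0]
contact_force: [-2.1, 0.2, 6.5]
gripper_width: 0.245
grasp_force: 20.4
```

>>> drive_tool([
  {"claw":0.03,"dx":0,"dy":0,"dz":0,"wx":0,"wy":0,"wz":0},
  {"claw":0.05,"dx":0,"dy":0,"dz":0,"wx":0,"wy":0,"wz":0},
  {"claw":0.08,"dx":0,"dy":0,"dz":0,"wx":0,"wy":0,"wz":0},
  {"claw":0.08,"dx":0,"dy":0,"dz":-0.005,"wx":0,"wy":0,"wz":0},
  {"claw":0.08,"dx":0,"dy":0,"dz":-0.03,"wx":0,"wy":0,"wz":0},
  {"claw":0.08,"dx":0,"dy":0,"dz":-0.045,"wx":0,"wy":0,"wz":0},
  {"claw":0.08,"dx":0,"dy":0,"dz":-0.045,"wx":0,"wy":0,"wz":0},
  {"claw":0.08,"dx":0,"dy":0,"dz":-0.045,"wx":0,"wy":0,"wz":0},
  {"claw":0.08,"dx":0.03,"dy":-0.02,"dz":0,"wx":0,"wy":0,"wz":0},
  {"claw":0.08,"dx":0.04,"dy":-0.03,"dz":0,"wx":0,"wy":0,"wz":0},
  {"claw":0.08,"dx":0.04,"dy":-0.03,"dz":0,"wx":0,"wy":0,"wz":0},
  {"claw":0.08,"dx":0.04,"dy":-0.03,"dz":0,"wx":0,"wy":0,"wz":0},
  {"claw":0.08,"dx":0.04,"dy":-0.03,"dz":0,"wx":0,"wy":0,"wz":0},
  {"claw":0.08,"dx":0.03,"dy":-0.02,"dz":0,"wx":0,"wy":0,"wz":0},
  {"claw":0.08,"dx":0,"dy":0,"dz":0,"wx":0,"wy":0,"wz":0},
  {"claw":0.08,"dx":0,"dy":0,"dz":0,"wx":0,"wy":0,"wz":0},
])

```text
t: 29.02
eef_pos: [0.4925, 0.3988, 0.2094]
tool_rot: [0.0, 0.707, 0.707, 0.0]
contact_force: [-0.0, -0.9, -0.3]
gripper_width: 0.934
grasp_force: 0.0
```

Run:
```python
from h import *
a,_=read_camera("top");b,_=read_camera("scene")
x=np.hstack([cv2.resize(a[100:220,140:400],(400,300)),cv2.resize(b[150:300,250:450],(400,300))])
cv2.imwrite("pics/f.png",x[:,:,::-1])
```

```text
(no output)
```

View pics/f.png

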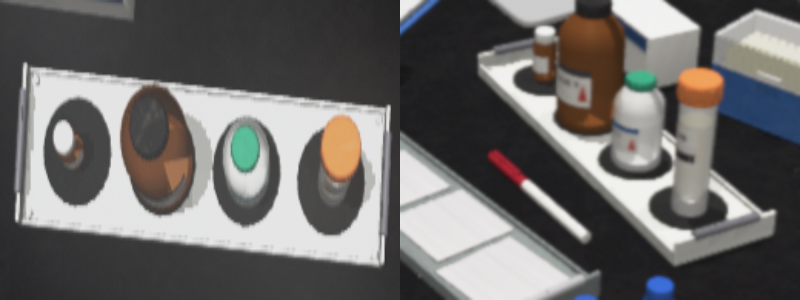

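All four stand upright on their pads, from left to right vial, amber, small, tube. The cap pixels in the top crop are (63,137), (149,127), (245,149) and (341,148). One ray check, then I hand in.

Run:
```python
from h import *
P=[(.6526,.1757),(.6458,.0961),(.6391,.0165),(.6322,-.0632)];ok=True
for e,z,p in zip([(63,137),(149,127),(245,149),(341,148)],(.058,.125,.088,.126),P):
    r=ray("top",(e[0]/400*260+140,e[1]/2.5+100),z)-p;print(np.round(r*1000,1));ok&=bool(np.abs(r).max()<.011)
print(ok)
if ok: print(hand_in())
```

```text
[-1.   2.4]
[-2.9 -3.3]
[-1.7 -1.5]
[-2.2 -1.7]
True
the job is handed in; nothing more can be done
None
```

All four containers stand upright on the white rack in reverse order (left to right: vial, amber bottle, small bottle, tube), each within about 4 mm of its pad centre by the top camera, and the job was handed in at about 29 s; no verdict came back.

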